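# Load the frame blanks into the feed chute of the dowel borer

### The arm

A 7-joint arm with a two-finger parallel gripper is mounted at the origin on the work surface. World frame = base frame: x ahead of the robot, y to its left, z up, the work surface at z = 0. Lengths are in m, angles in rad, forces in N, time in s.
With the tool pointing down it reaches from about 0.35 to 0.9 m from the base axis. Payload 8.1 kg.
Tool frame: the origin (TCP) lies at the very end of the fingers, on their centre line; the grasp point (between the pads) lies 19 mm behind it; z points along the fingers, y is the line along which they close (so a half turn about z gives the same grasp; the last joint's range is limited). The gripper opens to 92 mm and grips with 3 to 60 N. Pads are 19 mm wide; open, the fingers measure 130 mm over their backs; the gripper's body (75 mm by 190 mm) begins 47 mm behind the grasp point.
Start: joints at [-1.271, 0.434, 0.025, 1.573, -0.012, 1.134, -0.075], TCP at [0.245, 0.575, 0.227] pointing down, gripper open.
Joint ranges: [-2.62, 2.62], [-0.44, 2.09], [-1.27, 1.32], [0.08, 2.57], [-1.32, 4.46], [0.12, 2], [-2.74, 2.74]. Speed limits (rad/s): [2.22, 2.22, 3.01, 3.01, 3.14, 3.14, 3.14].

### API

Orientations are given as a rotation vector (axis times angle).
In Python, from plant import status, cams, job, finder gives the robot as it stands. The module is installed in compiled form; this text tells all that it offers.
- The arm moves only by the shell command python3 -m creep 'ROWS' [OPENING] [FORCE]. ROWS is JSON, a list of rows, each an object with "linear": the shift along the tool's x, y, z in mm, a list of three; "roll": the turn about the tool's z in degrees. In form: [{"linear": [dx, dy, dz], "roll": roll}, ...]. A call has 1 to 20 rows; each row shifts and turns the commanded pose from where the row before left it, along the tool's axes as they then stand; what a row does not reach is not made up. A row lasts 1/10 s, in which the tool goes at most 50 mm and 8.59 degrees, less where a joint would pass 70% of its speed; a pose out of reach is approached as far as the arm can. A call with a gripper value outside its range is refused whole. OPENING is the opening, from -1 (shut) to 1 (fully open), set as the call begins (- or left out, the last holds). The fingers move at their own pace and stop on an object; FORCE is the grip in N (left out, the last holds). Time passes only in rows, so rows that do not move let the fingers close. It gives the time, the measured TCP pose, the force, the opening and the grip force at its end, in the units of the state.
- status.state(): the state, without advancing time (a new reading comes with each control period).
- cams.snapshot(name): name is "scene" or "top" or "wrist"; returns (picture, depth): 384x512x3 uint8, red, green, blue; 384x512 float32, m along the optical axis (not along the pixel's ray), 0 where there is no reading.
- cams.calibration(name): a dict with "vfov" (degrees; the focal length in pixels is half the picture's height over the tangent of half this angle, whatever the lens; pixels are square), "cx", "cy" (the principal point, pixels), "R" (3x3) and "t" (3): a world point X has camera coordinates R X + t; the wrist camera has in their place "T_tool_cam" (4x4, takes a point from camera to tool coordinates, whose origin is the TCP and whose axes are the flange's). Camera axes: x right, y down, z forward; pixel columns grow to the right and rows downward; lengths in m; the calibration is good to about 2 mm. A picture is of the moment at which its call begins: read the wrist's pose just before it. calibration takes no time and is no camera call.
- job.finish_job(): hands the job in; it is judged then, once.
Trained networks look in the newest picture that a camera, given by its name, has taken for a name from the list of things; names that differ only in an ending like _2 or _b are one class to them, and where a whole thing is asked for, a point or a joint stands for the part that bears it (a point fixed in the world has none). Each returns a list of dicts, best first, with "score" (0 to 1); they miss things now and then, are a little off and sometimes report something else, mostly with a low value. They report only what shows in the picture. A call takes as long as a camera call. They do not tell look-alikes from the thing itself.
- finder.masks_of(camera, label): "mask" (384x512 bool, what is visible of it) and "box" ([centre column, centre row, width, height] in pixels, round what is visible of it).
The state is a dict: "clock": time; "joints": joint angles; "qd": joint speeds; "tau": joint torques, N m; "tcp_pos": TCP position; "tcp_rot": TCP orientation; "ft_force": force on the tool from outside, world axes, zero at the start; "moment": the same for the moment, N m; "grip_width": finger opening in m; "grip_force": force on a finger pad.
Only numpy, scipy, OpenCV 4.12 (cv2) and the standard library are available. Lean on these libraries where they do the work, as an engineer would, in place of code of your own. Each camera call takes 0.05 s, during which the arm holds its last target. There are 200 camera calls.

### The job

Load the two loose grooved frame blanks into the sloping feed chute of the dowel borer, behind the blank already waiting in it and lying just as that one does: groove down over the chute's key rail, same way round. One lies on the bench, the other stands there on its end and has to be laid over the right way. See that both have run down so that the three blanks lie flat on the chute, end to end without gaps; leave the first blank against its stop and everything else on the bench where it is.

Things in the scene. Friction and masses are not known exactly. Their poses are not given: they have to be found in the camera images.
- bed: the borer's feed chute: fixed polished steel plate, 390 mm long, 120 wide, sloping 25 degrees down to an end stop. Origin: on its upper surface, mid-width, at the stop's face. Own x points uphill along it, y across, z out of the plate. A loaded blank has its own axes along these and its origin at y = 0, z = 0, 1.5 mm of play to either side; turned end for end it would stand 18 mm off line
- key_end (a point): upper end of the key rail, on its top. The key runs the chute's whole length at the chute's y = -9 mm; 11 mm wide, 10 mm high, half-round top; the blanks' grooves fit over it. Blanks set on it may run down by themselves or may creep or hang up; then a light push (a few N) from behind sends them home
- stop_top (a point): middle of the end stop's upper edge, 40 mm above the plate, at the chute's lower end. Two cheeks 26 mm high and 54 mm apart flank the lowest 95 mm of the chute only; above that it has no side walls. The drill motor stands beside them on the chute's +y side, rising to 0.19 m above the bench
- blank_a: loose blank on the bench, groove down, 0.08 to 0.15 kg: beech block 100 mm long (own x), 48 wide (y), 32 thick (z). An open-ended groove 14 mm wide, 12 deep runs along one broad face at own y = -9 mm (8 mm lip to -y, 26 mm solid to +y); the other broad face is plain. Origin: centre of the grooved face; z points to the plain face
- blank_b: loose blank standing on end on the bench (own -x end down), 0.08 to 0.15 kg: beech block 100 mm long (own x), 48 wide (y), 32 thick (z). An open-ended groove 14 mm wide, 12 deep runs along one broad face at own y = -9 mm (8 mm lip to -y, 26 mm solid to +y); the other broad face is plain. Origin: centre of the grooved face; z points to the plain face
- blank_c: blank already in the chute, rightly laid, against the stop (origin at the chute's x = 50 mm): beech block 100 mm long (own x), 48 wide (y), 32 thick (z). An open-ended groove 14 mm wide, 12 deep runs along one broad face at own y = -9 mm (8 mm lip to -y, 26 mm solid to +y); the other broad face is plain. Origin: centre of the grooved face; z points to the plain face
- blank_a_top (a point): centre of blank_a's plain face, 32 mm from its origin
- blank_b_top (a point): centre of blank_b's plain face, 32 mm from its origin
- blank_c_top (a point): centre of blank_c's plain face, 32 mm from its origin
- glue: bystander, to be left alone: yellow glue bottle, 64 mm diameter, 170 mm tall; origin at the centre of its underside
- ink_jar: bystander, to be left alone: amber jar with black cap, 70 mm diameter, 85 mm tall; origin at the centre of its underside
- paint_tin: bystander, to be left alone: paint tin, 72 mm diameter, 80 mm tall; origin at the centre of its underside
- hammer: bystander, to be left alone: hammer lying flat, about 260 mm long; origin at the centre of its underside
- brush: bystander, to be left alone: paint brush lying flat, 160 mm long; origin at the centre of its underside
- cup: bystander, to be left alone: white cup, 76 mm diameter, 70 mm tall; origin at the centre of its underside
- offcut: bystander, to be left alone: brown wood offcut, 160 x 35 x 25 mm, lying flat; origin at the centre of its underside
There are look-alikes about, which are no part of the job. Leave any yellow look-alike of the blank_b alone.

How it is judged:
By the outcome, as a careful person would: the job done as asked, in the order asked, and still so for the second after the job is handed in, with the robot touching nothing.
It also fails if it takes over 61 s, if anything falls off the work surface, if the arm or the gripper's body presses on something with over 40 N, if the wrist force passes 120 N, or if a joint passes its speed limit or range.

## Working session

There is one attempt and no reset: what is moved stays moved. The work goes in short steps, Python scripts to look and compute and a shell command to move; the robot and the scene stay as the last step left them, time stands still between calls to the robot, and variables do not carry over. Pictures are saved under pics/ and viewed, at most 10 in all, crops included, and the job is handed in when it is done.

```bash
mkdir -p pics; ls; cat > h.py <<'E'
import numpy as np, cv2
from scipy.spatial.transform import Rotation as Ro
from plant import status, cams, job, finder
def pose():
    s=status.state(); T=np.eye(4); T[:3,:3]=Ro.from_rotvec(s["tcp_rot"]).as_matrix(); T[:3,3]=s["tcp_pos"]; return T
def cloud(name):
    P=pose(); im,d=cams.snapshot(name); c=cams.calibration(name)
    f=192/np.tan(np.radians(c["vfov"])/2)
    v,u=np.mgrid[:384,:512]
    X=np.stack([(u-c["cx"])/f*d,(v-c["cy"])/f*d,d],-1)
    if "T_tool_cam" in c:
        T=P@np.array(c["T_tool_cam"]); W=X@T[:3,:3].T+T[:3,3]
    else:
        W=(X-np.array(c["t"]))@np.array(c["R"])
    W[d<=0]=np.nan
    return im,d,W
def save(n,im,s=1.0):
    cv2.imwrite("pics/"+n,cv2.resize(im[:,:,::-1],None,fx=s,fy=s,interpolation=cv2.INTER_CUBIC))
E
python3 - <<'E'
from h import *
for n in ["scene","top"]:
    im,d,W=cloud(n); np.savez(n+".npz",im=im,W=W); save(n+"1.png",im,1.5)
    for l in ["bed","blank_a"]:
        for r in finder.masks_of(n,l)[:6]:
            w=W[r["mask"]]; print(n,l,round(r["score"],2),np.round(r["box"]),np.nanmedian(w,0).round(3),np.nanpercentile(w,3,0).round(3),np.nanpercentile(w,97,0).round(3))
print(status.state())
E
```

```text
pics
scene bed 0.56 [328. 142.  88.  36.] [0.517 0.343 0.163] [0.439 0.2   0.079] [0.569 0.564 0.229]
scene blank_a 0.88 [165. 272.  20.  29.] [ 0.623 -0.37   0.078] [ 0.598 -0.394  0.004] [ 0.643 -0.344  0.102]
scene blank_a 0.76 [167. 247.  22.  31.] [ 0.552 -0.328  0.085] [ 0.518 -0.346  0.012] [ 0.562 -0.309  0.102]
scene blank_a 0.68 [220. 226.  27.  25.] [ 0.541 -0.125  0.031] [ 0.485 -0.151  0.002] [ 0.583 -0.095  0.036]
scene blank_a 0.61 [346. 136.  24.  15.] [0.49  0.486 0.119] [0.463 0.462 0.096] [0.512 0.558 0.137]
scene blank_a 0.6 [140. 257.  24.  32.] [ 0.52  -0.416  0.074] [ 0.499 -0.441  0.006] [ 0.534 -0.392  0.102]
top bed 0.92 [153. 211.  90.  44.] [0.492 0.36  0.153] [0.425 0.204 0.068] [0.559 0.566 0.227]
top blank_a 0.79 [122. 216.  26.  13.] [0.48  0.501 0.117] [0.456 0.462 0.093] [0.504 0.559 0.137]
top blank_a 0.73 [281. 211.  10.  31.] [ 0.524 -0.124  0.031] [ 0.477 -0.149  0.002] [ 0.571 -0.095  0.038]
top blank_a 0.57 [339. 189.  14.  13.] [ 0.604 -0.362  0.095] [ 0.586 -0.387  0.011] [ 0.632 -0.345  0.104]
top blank_a 0.56 [353. 215.  16.  17.] [ 0.505 -
[... 249 characters left out ...]
.559 0.565 0.227]
{'clock': 0.3, 'joints': array([-1.27059405,  0.43476204,  0.02493666,  1.57348357, -0.01161714,
        1.13398974, -0.07509979]), 'qd': array([ 0.00104858, -0.00119477, -0.00120237, -0.00325761,  0.00034433,
        0.00067788, -0.00011359]), 'tau': array([-9.83033096e-04, -6.67024112e+01,  9.82842073e-01, -3.14284694e+01,
       -6.04405487e-02,  3.82793206e-02,  1.79362169e-04]), 'tcp_pos': array([0.24493741, 0.57483834, 0.22646836]), 'tcp_rot': array([-6.28492343e-01, -3.07799810e+00,  7.71941856e-04]), 'ft_force': array([0.16215719, 0.46449906, 0.46934062]), 'moment': array([-0.02025945, -0.00814831, -0.00954155]), 'grip_force': 0.0, 'grip_width': 0.09176988386684111}
```

View pics/scene1.png

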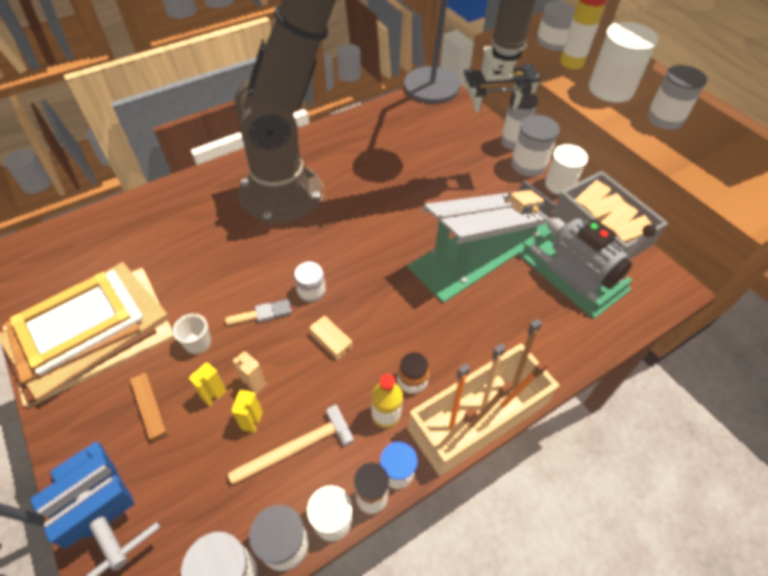

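View pics/top1.png

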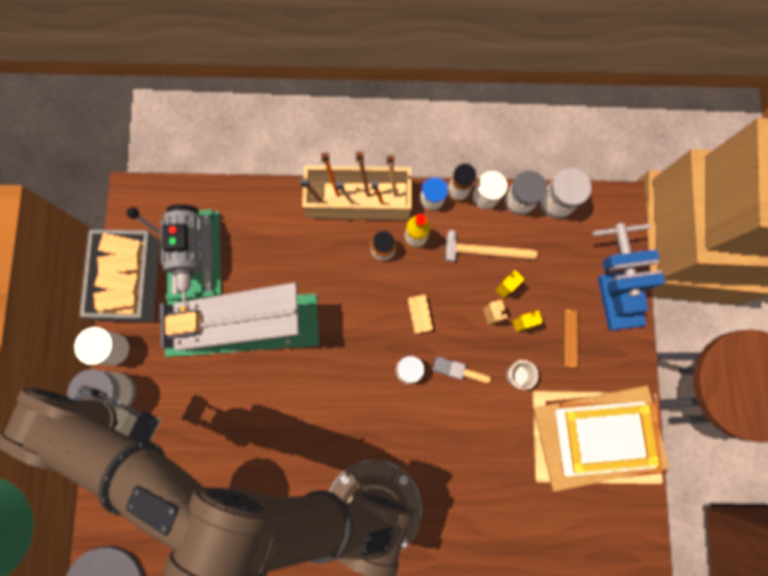

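The scene view shows the chute at (490,215), blank A at (330,338), natural-wood B standing at (250,372) and yellow look-alikes at (208,384) and (247,411). In the top view A is at (421,314), B at (497,312), and the chute runs from (300,310) down to the stop at (170,325). Next I'll fit the chute.

```bash
python3 - <<'E'
from h import *
from plant import cams
print(pose().round(3)); print(np.array(cams.calibration("wrist")["T_tool_cam"]).round(3), cams.calibration("wrist")["vfov"])
for n in ["scene","top"]:
    z=np.load(n+".npz"); W=z["W"].reshape(-1,3); im=z["im"].reshape(-1,3)
    g=(im.max(1).astype(int)-im.min(1)<40)&(W[:,0]>.4)&(W[:,0]<.6)&(W[:,1]>.2)&(W[:,1]<.44)&(W[:,2]>.08)&(W[:,2]<.26)
    P=W[g]
    best=None;rng=np.random.default_rng(0)
    for _ in range(500):
        a,b,c=P[rng.choice(len(P),3,False)]; nn=np.cross(b-a,c-a); l=np.linalg.norm(nn)
        if l<1e-5: continue
        nn/=l; k=abs((P-a)@nn)<.003
        if best is None or k.sum()>best.sum(): best=k
    Q=P[best]; c=Q.mean(0); nn=np.linalg.svd(Q-c,full_matrices=False)[2][2]; nn*=np.sign(nn[2])
    up=np.array([0,0,1])-nn*nn[2]; up/=np.linalg.norm(up); yy=np.cross(nn,up)
    print(n,len(Q),"c",c.round(4),"n",nn.round(3),"tilt",np.degrees(np.arccos(nn[2])).round(2),"up",up.round(4))
    A=(W-c)@np.array([up,yy,nn]).T
    near=(abs(A[:,2])<.006)&(abs(A[:,1])<.1)&(abs(A[:,0])<.35)
    r=cv2.minAreaRect((A[near&(im.max(1).astype(int)-im.min(1)<40)][:,:2]*1000).astype(np.float32)); print("rect",r)
    k=(A[:,2]>.006)&(A[:,2]<.014)&(abs(A[:,1])<.05)&(abs(A[:,0])<.15); print("key",k.sum(),np.median(A[k],0).round(4), np.polyfit(A[k][:,0],A[k][:,1],1))
    bl=(A[:,2]>.026)&(A[:,2]<.038)&(im[:,0].astype(int)-im[:,2]>60)&(abs(A[:,1])<.08)&(A[:,0]<-.05)&(A[:,0]>-.3)
    print("blankC",bl.sum(),A[bl].min(0).round(3),A[bl].max(0).round(3),np.median(A[bl],0).round(3), W[bl].mean(0).round(4),cv2.minAreaRect((A[bl][:,:2]*1000).astype(np.float32)))
E
```

```text
[[-0.92   0.392 -0.     0.245]
 [ 0.392  0.92  -0.     0.575]
 [-0.    -0.    -1.     0.226]
 [ 0.     0.     0.     1.   ]]
[[ 0.001 -0.96  -0.279  0.076]
 [ 1.     0.001  0.    -0.   ]
 [ 0.    -0.279  0.96  -0.157]
 [ 0.     0.     0.     1.   ]] 63.27537344896473
scene 911 c [0.5077 0.3116 0.1776] n [-0.034  0.421  0.907] tilt 24.96 up [ 0.0738 -0.9036  0.422 ]
rect ((-110.97990417480469, -2.5628128051757812), (140.1690673828125, 483.2124938964844), 87.5019760131836)
key 99 [-0.0006 -0.0131  0.0086] [ 0.00018639 -0.01283887]
blankC 151 [-0.27  -0.038  0.026] [-0.159  0.035  0.038] [-0.213 -0.005  0.032] [0.4865 0.5164 0.1163] ((-214.451904296875, -1.4494171142578125), (72.81227111816406, 110.85686492919922), 89.79161834716797)
top 1295 c [0.4964 0.3156 0.1747] n [-0.038  0.418  0.908] tilt 24.83 up [ 0.0814 -0.9039  0.4199]
rect ((-108.88836669921875, 5.274009704589844), (147.5751190185547, 489.6518859863281), 85.85726165771484)
key 146 [ 0.0006 -0.0083  0.0092] [-0.01038618 -0.00874724]
blankC 254 [-0.266 -0.021  0.026] [-0.154  0.032  0.037] [-0.21   0.003  0.031] [0.4811 0.5178 0.115 ] ((-209.93666076660156, 4.575834274291992), (53.123470306396484, 111.75348663330078), 87.87446594238281)
```

```bash
python3 -m creep '[{"linear":[0,0,-50],"roll":0},{"linear":[0,0,-50],"roll":0},{"linear":[0,0,-50],"roll":0}]' 1 20
```

```text
clock: 0.6
tcp_pos: [0.2449, 0.5745, 0.3784]
tcp_rot: [-0.629, -3.078, 0.001]
ft_force: [-0.0, 1.1, -1.1]
grip_width: 0.0917
grip_force: 0.0
```

```bash
python3 -m creep '[{"linear":[-29,-37,0],"roll":0},{"linear":[-29,-37,0],"roll":0},{"linear":[-29,-37,0],"roll":0},{"linear":[-29,-37,0],"roll":0},{"linear":[-29,-37,0],"roll":0},{"linear":[-29,-37,0],"roll":0},{"linear":[-29,-37,0],"roll":0},{"linear":[-29,-37,0],"roll":0},{"linear":[-29,-37,0],"roll":0},{"linear":[-29,-37,0],"roll":0},{"linear":[-29,-37,0],"roll":0},{"linear":[-29,-37,0],"roll":0},{"linear":[-29,-37,0],"roll":0},{"linear":[-29,-37,0],"roll":0},{"linear":[-29,-37,0],"roll":0},{"linear":[-29,-37,0],"roll":0},{"linear":[-29,-37,0],"roll":0},{"linear":[0,0,0],"roll":0}]'
cat > meas.py <<'E'
from h import *
im,d,W=cloud("wrist"); np.savez("w.npz",im=im,W=W); save("w1.png",im,1.5)
for r in finder.masks_of("wrist","blank_a")[:6]:
    w=W[r["mask"]]; col=im[r["mask"]].mean(0); zt=np.nanpercentile(w[:,2],90); t=w[abs(w[:,2]-zt)<.006]
    print(round(r["score"],2),np.round(r["box"]),"ztop",zt.round(3),"rect",[np.round(q,1) for q in cv2.minAreaRect((t[:,:2]*1000).astype(np.float32))],"rgb",col.round())
E
python3 meas.py
```

```text
clock: 2.4
tcp_pos: [0.4516, -0.203, 0.3768]
tcp_rot: [0.64, 3.075, -0.006]
ft_force: [0.4, -0.5, -0.6]
grip_width: 0.0921
grip_force: 0.0
0.92 [160. 220.  32.  22.] ztop 0.073 rect [array([ 490.9, -404.3]), array([21. ,  8.5]), np.float64(78.1)] rgb [229. 201.  86.]
0.75 [205. 230.  43.  54.] ztop 0.099 rect [array([ 532.6, -326.8]), array([48.2, 32.7]), np.float64(16.6)] rgb [233. 206. 159.]
0.71 [206. 277.  34.  53.] ztop 0.099 rect [array([ 592.4, -363.2]), array([29.3, 95.2]), np.float64(62.0)] rgb [235. 212. 101.]
0.58 [318. 174.  57.  66.] ztop 0.032 rect [array([ 529.3, -122.3]), array([100.1,  48. ]), np.float64(11.6)] rgb [251. 245. 207.]
```

```bash
python3 - <<'E'
from h import *
im=np.load("w.npz")["im"]; save("w_crop.png",im[130:310,130:360],3.3)
E
```

```text
(no output)
```

View pics/w_crop.png

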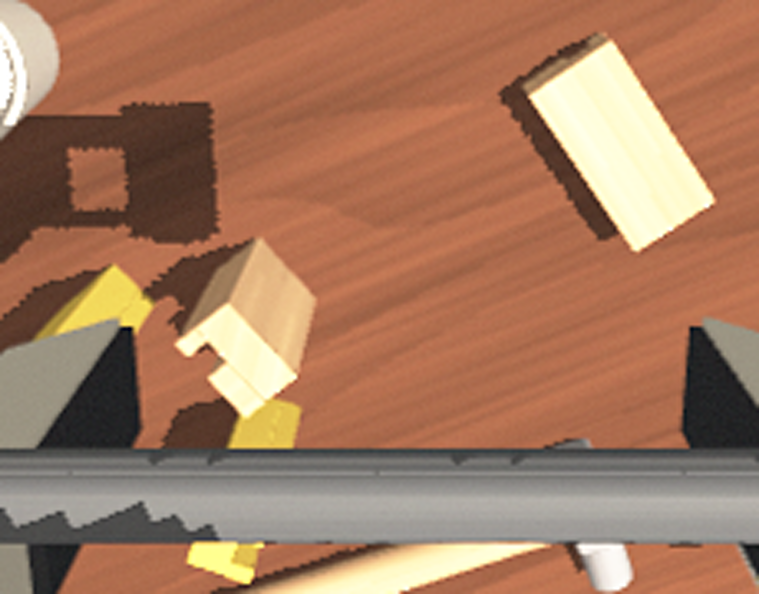

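The crop shows B's top face with its notch on the lower-left side near (195,345), and A lying at (620,140). B's y axis is therefore at about +17° with the grooved face toward −Y. I need to see A's end face from closer, so I'll move the wrist camera in.

```bash
python3 -m creep '[{"linear":[13,30,35],"roll":0},{"linear":[13,30,35],"roll":0},{"linear":[0,0,27],"roll":-8.5},{"linear":[0,0,27],"roll":-8.5},{"linear":[0,0,27],"roll":-8.5},{"linear":[0,0,27],"roll":-8.5},{"linear":[0,0,0],"roll":0}]'
python3 meas.py; python3 - <<'E'
from h import *
im=np.load("w.npz")["im"]; save("w2.png",im,1.4); print(pose().round(4), status.state()["joints"].round(2))
E
```

```text
clock: 3.2
tcp_pos: [0.4494, -0.1292, 0.1964]
tcp_rot: [0.307, -3.122, -0.003]
ft_force: [-0.9, 0.6, 0.9]
grip_width: 0.0917
grip_force: 0.0
0.91 [245. 232.  42.  68.] ztop 0.031 rect [array([ 516.4, -125.2]), array([74.3, 47.9]), np.float64(11.8)] rgb [242. 223. 166.]
0.86 [ 12. 175.  24.  40.] ztop 0.028 rect [array([ 502.6, -393.9]), array([31.1,  4. ]), np.float64(17.1)] rgb [199. 165.  69.]
0.67 [ 47. 213.  95.  54.] ztop 0.098 rect [array([ 519.3, -328.8]), array([23.4, 30.1]), np.float64(15.0)] rgb [186. 148. 106.]
[[-9.826e-01 -1.857e-01 -4.000e-04  4.515e-01]
 [-1.857e-01  9.826e-01  6.000e-04 -1.306e-01]
 [ 2.000e-04  6.000e-04 -1.000e+00  1.993e-01]
 [ 0.000e+00  0.000e+00  0.000e+00  1.000e+00]] [-0.41  0.23  0.7   2.01 -0.19  0.96  2.15]
```

View pics/w2.png

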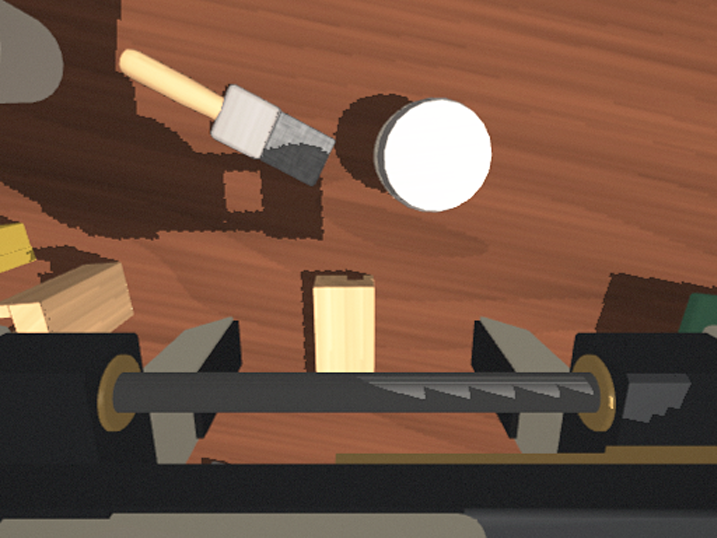

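```bash
python3 - <<'E'
from h import *
im=np.load("w.npz")["im"]; save("w2c.png",im[185:270,205:290],6)
E
```

```text
(no output)
```

View pics/w2c.png

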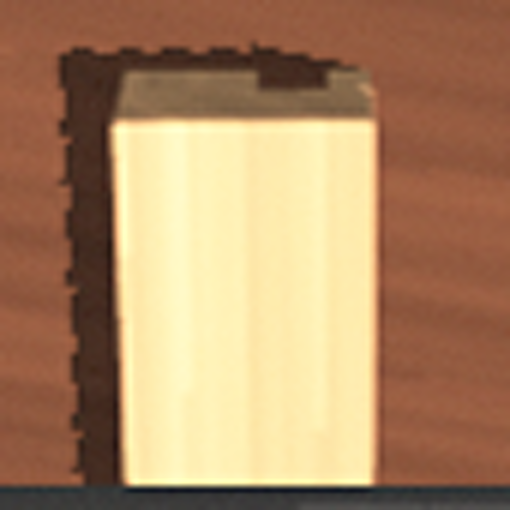

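The notch sits right of centre on the near end (about 293 of 115–375), so A's +x points toward world −X. I'll use tool x at about +12° for A, which means rolling by ~179°.

```bash
python3 -m creep '[{"linear":[0,0,0],"roll":8.5},{"linear":[0,0,0],"roll":8.5},{"linear":[0,0,0],"roll":8.5},{"linear":[0,0,0],"roll":8.5},{"linear":[0,0,0],"roll":8.5},{"linear":[0,0,0],"roll":8.5},{"linear":[0,0,0],"roll":8.5},{"linear":[0,0,0],"roll":8.5},{"linear":[0,0,0],"roll":8.5},{"linear":[0,0,0],"roll":8.5},{"linear":[0,0,0],"roll":8.5},{"linear":[0,0,0],"roll":8.5},{"linear":[0,0,0],"roll":8.5},{"linear":[0,0,0],"roll":8.5},{"linear":[0,0,0],"roll":8.5},{"linear":[0,0,0],"roll":8.5},{"linear":[0,0,0],"roll":8.5},{"linear":[0,0,0],"roll":8.5},{"linear":[0,0,0],"roll":8.5},{"linear":[0,0,0],"roll":8.5}]'
cat > to.py <<'E'
import sys; from h import *
x,y,z,th=map(float,sys.argv[1:5]); P=pose(); t=np.degrees(np.arctan2(P[1,0],P[0,0]))
d=P[:3,:3].T@(np.array([x,y,z])-P[:3,3])*1000
print("tcp",P[:3,3].round(4),"theta",t.round(1),"| d(mm, present axes)",d.round(1),"roll",((t-th+180)%360-180).round(1),"joints",status.state()["joints"].round(2))
E
python3 to.py 0.5195 -0.1243 0.010 11.8
```

```text
clock: 5.3
tcp_pos: [0.4526, -0.1308, 0.2003]
tcp_rot: [-3.091, -0.556, -0.004]
ft_force: [-0.4, 0.4, -0.0]
grip_width: 0.0916
grip_force: 0.0
tcp [ 0.4526 -0.1308  0.2003] theta 20.4 | d(mm, present axes) [ 64.5  17.3 190.4] roll 8.6 joints [-0.78  0.43  1.3   2.03 -0.48  1.04 -0.46]
```

```bash
python3 -m creep '[{"linear":[32,9,35],"roll":0},{"linear":[32,8,35],"roll":0},{"linear":[0,0,35],"roll":8.5},{"linear":[0,0,35],"roll":0},{"linear":[0,0,25],"roll":0},{"linear":[0,0,0],"roll":0}]'
python3 to.py 0.5195 -0.1243 0.010 11.8
```

```text
clock: 5.9
tcp_pos: [0.5171, -0.1228, 0.0326]
tcp_rot: [-3.121, -0.337, 0.003]
ft_force: [-0.9, 0.3, 1.2]
grip_width: 0.0916
grip_force: 0.0
tcp [ 0.5171 -0.1228  0.0326] theta 12.3 | d(mm, present axes) [ 2.   2.  22.6] roll 0.5 joints [-0.51  0.74  0.97  2.05 -0.86  0.83 -0.38]
```

```bash
python3 -m creep '[{"linear":[2,2,12],"roll":0.5},{"linear":[0,0,10],"roll":0},{"linear":[0,0,0],"roll":0}]' && python3 -m creep '[{"linear":[0,0,0],"roll":0},{"linear":[0,0,0],"roll":0},{"linear":[0,0,0],"roll":0},{"linear":[0,0,0],"roll":0},{"linear":[0,0,0],"roll":0},{"linear":[0,0,0],"roll":0}]' -1 25
python3 to.py 0.5195 -0.1243 0.010 11.8
```

```text
clock: 6.2
tcp_pos: [0.5202, -0.1257, 0.0117]
tcp_rot: [-3.124, -0.326, -0.001]
ft_force: [-0.5, -0.2, -0.1]
grip_width: 0.0919
grip_force: 0.0
clock: 6.8
tcp_pos: [0.5198, -0.126, 0.0118]
tcp_rot: [-3.124, -0.326, -0.0]
ft_force: [-0.6, 2.1, 0.7]
grip_width: 0.0486
grip_force: 1.0
tcp [ 0.5198 -0.126   0.0118] theta 11.9 | d(mm, present axes) [ 0.1 -1.7  1.8] roll 0.1 joints [-0.48  0.77  0.93  2.05 -0.9   0.8  -0.35]
```

```bash
python3 -m creep '[{"linear":[0,0,-20],"roll":0},{"linear":[0,0,-40],"roll":-8.3},{"linear":[0,0,-45],"roll":-8.3},{"linear":[0,0,-45],"roll":-8.3},{"linear":[0,0,-45],"roll":-8.3},{"linear":[0,0,-45],"roll":-8.3},{"linear":[0,0,-45],"roll":-8.3},{"linear":[0,0,-35],"roll":-8.3},{"linear":[0,0,0],"roll":-8.3},{"linear":[0,0,0],"roll":-8.3},{"linear":[0,0,0],"roll":-8.3}]' -1 25 && python3 -m creep '[{"linear":[30,2,0],"roll":0},{"linear":[42,2,0],"roll":0},{"linear":[45,2,0],"roll":0},{"linear":[45,2,0],"roll":0},{"linear":[45,2,0],"roll":0},{"linear":[45,2,0],"roll":0},{"linear":[45,2,0],"roll":0},{"linear":[45,2,0],"roll":0},{"linear":[45,1,0],"roll":0},{"linear":[30,1,0],"roll":0},{"linear":[0,0,0],"roll":0},{"linear":[0,0,0],"roll":0}]'
cat > chute.py <<'E'
from h import *
P=pose(); im,d,W=cloud("wrist"); save("w3.png",im,1.4); np.savez("w3.npz",im=im,W=W,P=P)
n=np.array([-.036,.42,.907]); n/=np.linalg.norm(n)
Wf=W.reshape(-1,3); T=(Wf-P[:3,3])@P[:3,:3]  # tool coords
c=im.reshape(-1,3).astype(int); grey=(c.max(1)-c.min(1)<40)
g=grey&(Wf[:,0]>.42)&(Wf[:,0]<.57)&(Wf[:,1]>.2)&(Wf[:,1]<.56)&(Wf[:,2]<.24)&(T[:,2]>.02)&(Wf[:,2]>.05)
Q=Wf[g]; rng=np.random.default_rng(0); best=None
for _ in range(400):
    a,b,e=Q[rng.choice(len(Q),3,False)]; m=np.cross(b-a,e-a); l=np.linalg.norm(m)
    if l<1e-6: continue
    m/=l
    if abs(m@n)<.97: continue
    k=abs((Q-a)@m)<.002
    if best is None or k.sum()>best.sum(): best=k
R=Q[best]; ce=R.mean(0); n=np.linalg.svd(R-ce,full_matrices=False)[2][2]; n*=np.sign(n[2])
up=np.array([0,0,1])-n*n[2]; up/=np.linalg.norm(up); yy=np.cross(n,up)
print("plane",best.sum(),ce.round(4),"tilt",np.degrees(np.arccos(n[2])).round(2),"yaw",np.degrees(np.arctan2(up[1],up[0])).round(2))
A=(Wf-ce)@np.array([up,yy,n]).T
k=grey&(A[:,2]>.006)&(A[:,2]<.0125)&(abs(A[:,1])<.04)&(abs(A[:,0])<.12); 
p=np.polyfit(A[k][:,0],A[k][:,1],1); res=A[k][:,1]-np.polyval(p,A[k][:,0]); k2=np.where(k)[0][abs(res)<.007]
p=np.polyfit(A[k2][:,0],A[k2][:,1],1); print("key",len(k2),p,"extent x",A[k2][:,0].min(),A[k2][:,0].max(),"ztop",np.percentile(A[k2][:,2],90))
kc=np.array([0,p[1]]); kw=ce+yy*p[1]
print("key line pt world",kw.round(4),"yaw from key",np.degrees(np.arctan2(*( (up+yy*p[0])[[1,0]]))).round(2))
b=(A[:,2]>.027)&(A[:,2]<.037)&(c[:,0]-c[:,2]>25)&(abs(A[:,1])<.05)&(A[:,0]<-.03)&(T[:,2]>.02)
if b.sum()>50:
    r=cv2.minAreaRect((A[b][:,:2]*1000).astype(np.float32)); print("blankC rect",[np.round(q,1) for q in r],b.sum(), "uphill end x",A[b][:,0].max(), "upper-end ctr world",Wf[b].mean(0).round(4))
print("plane height at tcp xy:",(ce[2]-((P[:2,3]-ce[:2])@n[:2])/n[2]).round(4),"tcp",P[:3,3].round(4), "tcp in chute frame",((P[:3,3]-ce)@np.array([up,yy,n]).T).round(4))
np.savez("ch.npz",ce=ce,up=up,yy=yy,n=n,p=p)
# gripped block in tool coords
b=(c[:,0]-c[:,2]>25)&(abs(T[:,0])<.09)&(abs(T[:,1])<.045)&(T[:,2]>-.035)&(T[:,2]<.04)
print("held",b.sum()); 
if b.sum()>50: print(np.percentile(T[b],[2,50,98],axis=0).round(4))
E
python3 chute.py; python3 -c "
from plant import status; s=status.state(); print(s['joints'].round(2),s['grip_width'],s['grip_force'])"
```

```text
clock: 7.9
tcp_pos: [0.5195, -0.1261, 0.3318]
tcp_rot: [-2.117, -2.321, -0.001]
ft_force: [0.2, 0.7, -1.9]
grip_width: 0.0479
grip_force: 25.0
clock: 9.1
tcp_pos: [0.5016, 0.291, 0.3311]
tcp_rot: [2.123, 2.315, -0.002]
ft_force: [0.5, -0.9, -1.4]
grip_width: 0.0478
grip_force: 25.0
plane 15676 [0.4942 0.3868 0.1403] tilt 24.97 yaw -85.19
key 1297 [ 0.00268063 -0.00980325] extent x -0.08547492533474138 0.058965934135085565 ztop 0.010358562822626184
key line pt world [0.4844 0.3859 0.1403] yaw from key -85.02
plane height at tcp xy: 0.185 tcp [0.5016 0.291  0.3311] tcp in chute frame [ 0.1676 -0.0006  0.1324]
held 16893
[[-0.0337 -0.0272 -0.0201]
 [ 0.0256 -0.0006 -0.0187]
 [ 0.0606  0.023  -0.0046]]
[-1.18  0.34  0.79  1.56 -0.25  1.34 -0.27] 0.04821355032978268 24.997696448117495
```

View pics/w3.png

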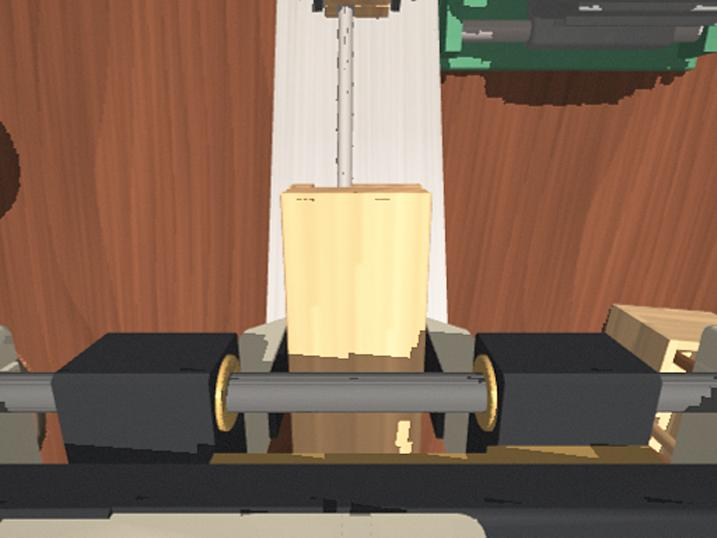

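The image shows the plate with the key at col 345, C's end at (355,10), and the held blank centred at col 357. Next I'll check the camera bias from the held blank's edges.

```bash
python3 - <<'E'
from h import *
z=np.load("w3.npz"); im,W,P=z["im"],z["W"],z["P"]; T=(W-P[:3,3])@P[:3,:3]; c=im.astype(int)
for r in [150,165,180,200,220,240]:
    m=(abs(T[r,:,2]+.0195)<.004)&(abs(T[r,:,1])<.035)&(c[r,:,0]-c[r,:,2]>25); t=T[r][m]
    if len(t): print(r,t[:,0].mean().round(4),"y",t[:,1].min().round(4),t[:,1].max().round(4),"mid",((t[:,1].min()+t[:,1].max())/2).round(4))
h=np.load("ch.npz"); print("theta",np.degrees(np.arctan2(P[1,0],P[0,0])))
A=(W-h["ce"])@np.array([h["up"],h["yy"],h["n"]]).T
for col in [248,255,262,270]: 
    print(col,[(r,(A[r,col]*1000).round(1).tolist()) for r in range(2,18,3)])
E
python3 to.py 0.4975 0.346 0.198 95
```

```text
150 0.0551 y -0.0242 0.0229 mid -0.0007
165 0.0483 y -0.024 0.0233 mid -0.0004
180 0.0414 y -0.0243 0.023 mid -0.0007
200 0.0319 y -0.0244 0.0231 mid -0.0006
220 0.022 y -0.0244 0.023 mid -0.0007
240 0.0116 y -0.0325 0.0229 mid -0.0048
theta 94.97591459692836
248 [(2, [-80.9, -8.5, 14.8]), (5, [-82.1, -8.6, 9.2]), (8, [-77.8, -8.6, 10.1]), (11, [-74.6, -8.6, 9.7]), (14, [-69.9, -8.5, 11.2]), (17, [-67.9, -8.5, 9.3])]
255 [(2, [-81.0, -1.2, 14.8]), (5, [-80.9, -1.2, 10.7]), (8, [-81.8, -1.2, 5.3]), (11, [-81.1, -1.2, 1.7]), (14, [-79.3, -1.2, -0.6]), (17, [-75.3, -1.2, -0.0])]
262 [(2, [-80.1, 6.1, 15.8]), (5, [-80.3, 6.2, 11.4]), (8, [-82.4, 6.3, 4.6]), (11, [-81.6, 6.4, 1.1]), (14, [-78.7, 6.4, 0.2]), (17, [-75.7, 6.5, -0.6])]
270 [(2, [-82.3, 14.5, 13.3]), (5, [-81.0, 14.6, 10.6]), (8, [-80.0, 14.8, 7.5]), (11, [-82.1, 15.2, 0.5]), (14, [-78.3, 15.1, 0.7]), (17, [-75.1, 15.1, 0.2])]
tcp [0.502  0.2898 0.3315] theta 94.9 | d(mm, present axes) [ 56.6   0.3 133.4] roll -0.1 joints [-1.18  0.34  0.79  1.56 -0.25  1.34 -0.27]
```

```bash
python3 -m creep '[{"linear":[20,0.5,20],"roll":0},{"linear":[30,0,30],"roll":0},{"linear":[29,0,36],"roll":0},{"linear":[0,0,36],"roll":0},{"linear":[0,0,18],"roll":0},{"linear":[0,0,6],"roll":0},{"linear":[0,0,0],"roll":0}]' && python3 -m creep '[{"linear":[0,0,0],"roll":0},{"linear":[0,0,4],"roll":0},{"linear":[0,0,4],"roll":0},{"linear":[0,0,4],"roll":0},{"linear":[0,0,4],"roll":0},{"linear":[0,0,4],"roll":0},{"linear":[0,0,0],"roll":0}]' -1 4; python3 chute.py; python3 to.py 0.4955 0.3687 0.165 95
```

```text
clock: 9.85
tcp_pos: [0.4962, 0.3682, 0.1858]
tcp_rot: [2.126, 2.312, -0.001]
ft_force: [0.2, 0.3, -0.9]
grip_width: 0.0475
grip_force: 25.0
clock: 10.55
tcp_pos: [0.4953, 0.3692, 0.1649]
tcp_rot: [2.124, 2.315, -0.002]
ft_force: [-0.7, 0.0, -1.1]
grip_width: 0.0481
grip_force: 4.0
plane 25119 [0.4891 0.4365 0.1169] tilt 24.96 yaw -85.18
key 971 [-0.05664728 -0.00904366] extent x -0.030078035550829173 0.013849230644621674 ztop 0.01034461473590237
key line pt world [0.4801 0.4357 0.1169] yaw from key -88.76
blankC rect [array([-42.8,  -0.3]), array([25.7, 48.1]), np.float64(0.1)] 3458 uphill end x -0.030004485651394065 upper-end ctr world [0.4845 0.4881 0.1281]
plane height at tcp xy: 0.1483 tcp [0.4953 0.3692 0.1649] tcp in chute frame [0.0815 0.0005 0.015 ]
held 16180
[[-0.0247 -0.0281 -0.0305]
 [ 0.0204 -0.001  -0.0102]
 [ 0.0592  0.0231  0.0065]]
tcp [0.4954 0.3691 0.1652] theta 94.9 | d(mm, present axes) [-0.4  0.1  0.2] roll -0.1 joints [-1.18  0.55  0.69  1.71 -0.39  1.04 -0.27]
```

View pics/w3.png

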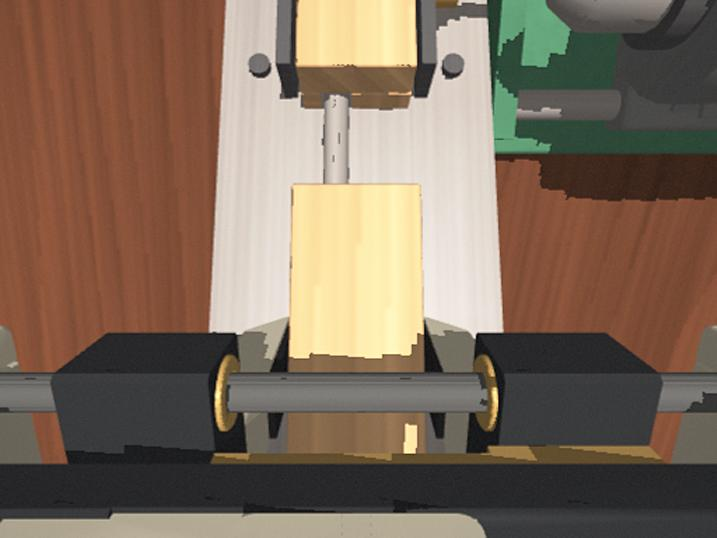

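The blank has pivoted onto the slope and lies in line behind C, whose end is at (355,80). A's own lower end is at (357,183). Lower slightly and release.

```bash
python3 -m creep '[{"linear":[0,0,3],"roll":0},{"linear":[0,0,0],"roll":0}]' -1 3; python3 -m creep '[{"linear":[0,0,0],"roll":0},{"linear":[0,0,0],"roll":0},{"linear":[0,0,0],"roll":0},{"linear":[0,0,0],"roll":0},{"linear":[0,0,0],"roll":0}]' 0.4; python3 - <<'E'
from h import *
h=np.load("ch.npz"); im,d,W=cloud("wrist"); save("w4.png",im,1.4)
A=(W-h["ce"])@np.array([h["up"],h["yy"],h["n"]]).T*1000
c=im.astype(int); 
for col in [240,250,260,270]:
    m=(c[:,col,0]-c[:,col,2]>25); print(col,[(r,A[r,col].round().astype(int).tolist()) for r in range(20,250,10) if m[r]])
E
```

```text
clock: 10.8
tcp_pos: [0.4958, 0.3693, 0.1626]
tcp_rot: [2.124, 2.314, -0.0]
ft_force: [-0.2, -0.4, -1.3]
grip_width: 0.0479
grip_force: 3.0
clock: 11.3
tcp_pos: [0.4957, 0.3697, 0.1628]
tcp_rot: [2.124, 2.315, 0.0]
ft_force: [0.2, 0.5, -0.5]
grip_width: 0.0643
grip_force: 0.0
240 [(20, [-42, -8, 32]), (30, [-36, -8, 32]), (40, [-30, -7, 33]), (50, [-26, -8, 30]), (60, [-26, -8, 20]), (140, [26, -7, 32]), (150, [32, -7, 32]), (160, [37, -7, 32]), (170, [42, -7, 32]), (180, [47, -7, 32]), (190, [53, -7, 33]), (200, [58, -7, 32]), (210, [63, -7, 32]), (220, [68, -7, 32]), (230, [73, -7, 31]), (240, [78, -6, 32])]
250 [(20, [-42, -2, 32]), (30, [-36, -2, 32]), (40, [-31, -2, 31]), (50, [-26, -2, 29]), (60, [-25, -2, 21]), (70, [-32, -2, -1]), (140, [27, -2, 32]), (150, [32, -2, 32]), (160, [37, -2, 33]), (170, [42, -2, 31]), (180, [47, -2, 31]), (190, [53, -2, 32]), (200, [58, -2, 32]), (210, [63, -2, 33]), (220, [68, -2, 31]), (230, [73, -2, 32]), (240, [78, -2, 32])]
260 [(20, [-43, 3, 32]), (30, [-35, 3, 33]), (40, [-30, 3, 32]), (50, [-26, 3, 30]), (60, [-27, 4, 19]), (70, [-25, 4, 10]), (140, [26, 3, 32]), (150, [32, 3, 31]), (160, [37, 3, 31]), (170, [42, 3, 32]), (180, [48, 3, 33]), (190, [53, 3, 33]), (200, [58, 3, 33]), (210, [63, 3, 33]), (220, [68, 3, 32]), (230, [73, 3, 33]), (240, [77, 3, 32])]
270 [(20, [-42, 9, 32]), (30, [-36, 9, 32]), (40, [-30, 9, 32]), (50, [-25, 9, 31]), (60, [-26, 9, 20]), (70, [-25, 10, 10]), (140, [27, 8, 33]), (150, [31, 9, 31]), (160, [37, 9, 31]), (170, [42, 8, 32]), (180, [47, 8, 32]), (190, [53, 8, 33]), (200, [58, 8, 32]), (210, [63, 8, 32]), (220, [68, 8, 32]), (230, [73, 8, 32]), (240, [77, 8, 32])]
```

View pics/w4.png

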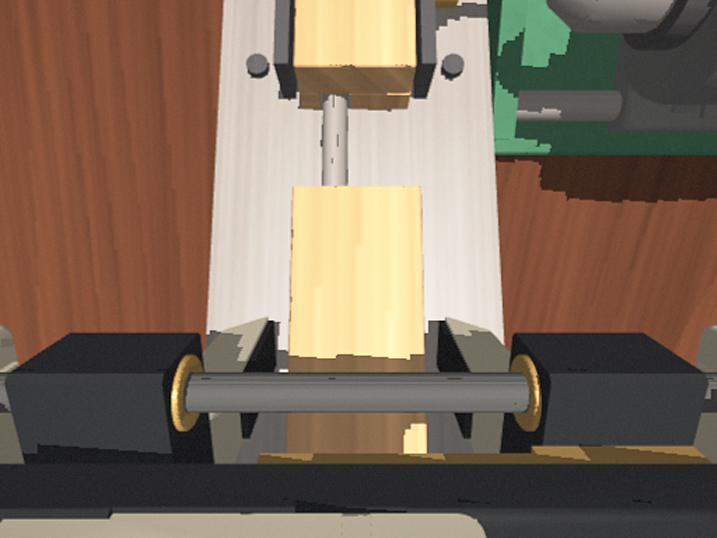

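A lies flat (32 mm above the plate) but hangs with about a 49 mm gap. I'll grip it lightly and draw it down the slope.

```bash
python3 -m creep '[{"linear":[0,0,0],"roll":0},{"linear":[0,0,0],"roll":0},{"linear":[0,0,0],"roll":0},{"linear":[0,0,0],"roll":0},{"linear":[10,0,4.7],"roll":0},{"linear":[10,0,4.7],"roll":0},{"linear":[10,0,4.7],"roll":0},{"linear":[8,0,3.7],"roll":0},{"linear":[5,0,2.3],"roll":0},{"linear":[4,0,1.9],"roll":0},{"linear":[3,0,1.4],"roll":0},{"linear":[0,0,0],"roll":0}]' -1 5; python3 -m creep '[{"linear":[0,0,0],"roll":0},{"linear":[0,0,0],"roll":0},{"linear":[0,0,0],"roll":0},{"linear":[0,0,0],"roll":0}]' 0.4; python3 - <<'E'
from h import *
h=np.load("ch.npz"); im,d,W=cloud("wrist"); save("w5.png",im,1.4); print(pose()[:3,3])
A=(W-h["ce"])@np.array([h["up"],h["yy"],h["n"]]).T*1000
for col in [245,270]: print(col,[(r,A[r,col].round().astype(int).tolist()) for r in range(60,240,8)])
E
```

```text
clock: 12.55
tcp_pos: [0.4911, 0.4185, 0.1388]
tcp_rot: [2.124, 2.314, -0.003]
ft_force: [-0.4, -2.4, 0.3]
grip_width: 0.048
grip_force: 5.0
clock: 12.95
tcp_pos: [0.4915, 0.4197, 0.1394]
tcp_rot: [-2.124, -2.315, -0.001]
ft_force: [-0.0, -0.2, 0.2]
grip_width: 0.0641
grip_force: 0.0
[0.49146792 0.41963277 0.13941309]
245 [(60, [-74, -5, 31]), (68, [-69, -5, 32]), (76, [-65, -5, 32]), (84, [-59, -5, 33]), (92, [-55, -5, 32]), (100, [-51, -5, 32]), (108, [-46, -5, 32]), (116, [-42, -4, 32]), (124, [-38, -4, 31]), (132, [-33, -4, 32]), (140, [-29, -4, 31]), (148, [-25, -4, 31]), (156, [-20, -4, 32]), (164, [-16, -4, 33]), (172, [-12, -4, 31]), (180, [-8, -4, 31]), (188, [-9223372036854775808, -9223372036854775808, -9223372036854775808]), (196, [0, -4, 32]), (204, [4, -4, 32]), (212, [8, -4, 34]), (220, [12, -4, 32]), (228, [16, -4, 32]), (236, [20, -4, 31])]
270 [(60, [-74, 9, 32]), (68, [-69, 9, 31]), (76, [-65, 9, 31]), (84, [-60, 9, 33]), (92, [-56, 9, 32]), (100, [-51, 9, 33]), (108, [-47, 9, 31]), (116, [-42, 9, 31]), (124, [-37, 8, 33]), (132, [-34, 9, 31]), (140, [-29, 9, 32]), (148, [-24, 8, 33]), (156, [-20, 8, 33]), (164, [-16, 8, 32]), (172, [-12, 8, 31]), (180, [-8, 8, 31]), (188, [-4, 8, 32]), (196, [0, 8, 32]), (204, [4, 8, 34]), (212, [8, 8, 32]), (220, [12, 8, 32]), (228, [16, 8, 31]), (236, [20, 8, 32])]<stdin>:4: RuntimeWarning: invalid value encountered in cast
```

View pics/w5.png

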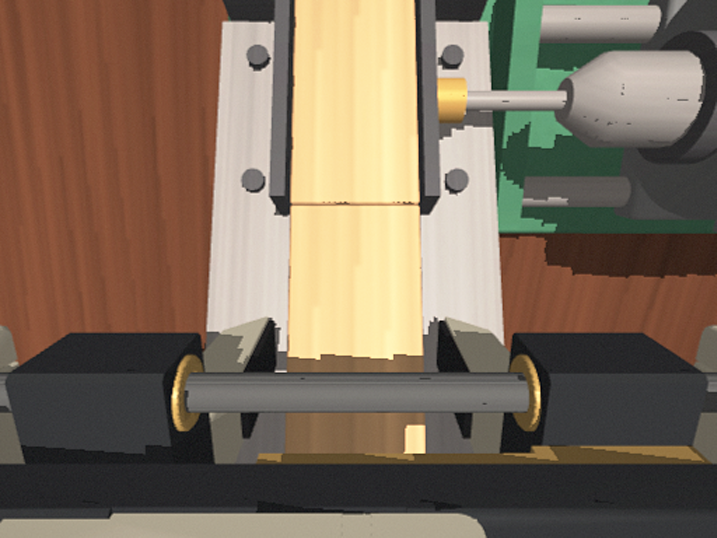

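A is now flush with C (seam at row 204, both 32 mm above the plate). On to B.

```bash
python3 -m creep '[{"linear":[0,0,-30],"roll":0},{"linear":[0,0,-45],"roll":0},{"linear":[0,0,-45],"roll":0},{"linear":[-20,0,-45],"roll":0},{"linear":[-40,-2,-40],"roll":0},{"linear":[-48,-2,0],"roll":0},{"linear":[-48,-2,0],"roll":0},{"linear":[-48,-2,0],"roll":0},{"linear":[-48,-2,0],"roll":0},{"linear":[-48,-2,0],"roll":0},{"linear":[-48,-2,0],"roll":0},{"linear":[-48,-2,0],"roll":0},{"linear":[-48,-2,0],"roll":0},{"linear":[-48,-2,0],"roll":0},{"linear":[-48,-2,0],"roll":0},{"linear":[-48,-2,0],"roll":0},{"linear":[-48,-2,0],"roll":-6},{"linear":[-48,-2,0],"roll":-6},{"linear":[-30,0,0],"roll":0},{"linear":[0,0,0],"roll":0}]' 0.55
python3 meas.py;python3 to.py 0.5309 -0.3211 0.25 106.6
```

```text
clock: 15.0
tcp_pos: [0.5347, -0.2931, 0.3395]
tcp_rot: [1.878, 2.517, -0.004]
ft_force: [0.2, 0.1, -0.5]
grip_width: 0.0713
grip_force: 0.0
0.96 [246. 183.  37.  37.] ztop 0.099 rect [array([ 533.1, -326.9]), array([46.9, 31.6]), np.float64(16.0)] rgb [248. 229. 184.]
0.8 [217. 230.  27.  58.] ztop 0.099 rect [array([ 510.1, -416.8]), array([32. , 48.6]), np.float64(17.8)] rgb [222. 198.  92.]
0.61 [294. 221.  41.  53.] ztop 0.099 rect [array([ 613.7, -369.7]), array([31.9, 48.6]), np.float64(45.0)] rgb [242. 224. 114.]
tcp [ 0.5354 -0.2887  0.3394] theta 106.8 | d(mm, present axes) [-29.8 -13.6  89.4] roll 0.2 joints [-0.18  0.42  0.89  1.48 -0.33  1.39  1.02]
```

```bash
python3 -m creep '[{"linear":[-15,-7,25],"roll":0.4},{"linear":[-15,-6,40],"roll":0.4},{"linear":[0,0,45],"roll":0},{"linear":[0,0,30],"roll":0},{"linear":[0,0,0],"roll":0},{"linear":[0,0,0],"roll":0}]' 0.55;python3 to.py 0.5313 -0.3211 0.055 106.2
```

```text
clock: 15.7
tcp_pos: [0.5325, -0.3193, 0.2006]
tcp_rot: [-1.886, -2.512, -0.001]
ft_force: [-0.9, -0.6, 0.9]
grip_width: 0.0711
grip_force: 0.0
tcp [ 0.5325 -0.3193  0.2006] theta 106.2 | d(mm, present axes) [ -1.4  -1.7 145.6] roll 0.0 joints [-0.08  0.55  0.83  1.66 -0.44  1.13  1.15]
```

```bash
python3 -m creep '[{"linear":[-1.5,-1.7,30],"roll":0},{"linear":[0,0,45],"roll":0},{"linear":[0,0,40],"roll":0},{"linear":[0,0,20],"roll":0},{"linear":[0,0,10],"roll":0},{"linear":[0,0,0],"roll":0}]' 0.55 && python3 to.py 0.5313 -0.3211 0.055 106.2 && python3 -m creep '[{"linear":[0,0,0],"roll":0},{"linear":[0,0,0],"roll":0},{"linear":[0,0,0],"roll":0},{"linear":[0,0,0],"roll":0},{"linear":[0,0,0],"roll":0}]' -1 25
```

```text
clock: 16.3
tcp_pos: [0.5316, -0.3223, 0.0555]
tcp_rot: [1.886, 2.511, 0.001]
ft_force: [0.3, -0.8, 0.2]
grip_width: 0.0709
grip_force: 0.0
tcp [ 0.5316 -0.3223  0.0555] theta 106.2 | d(mm, present axes) [1.3 0.  0.5] roll -0.0 joints [ 0.01  0.7   0.7   1.8  -0.58  0.86  1.27]
clock: 16.8
tcp_pos: [0.5313, -0.3227, 0.0557]
tcp_rot: [1.887, 2.51, 0.001]
ft_force: [-0.4, 1.0, 6.9]
grip_width: 0.0479
grip_force: 25.0
```

```bash
python3 -m creep '[{"linear":[0,0,-20],"roll":0},{"linear":[0,0,-40],"roll":0},{"linear":[0,0,-45],"roll":0},{"linear":[0,0,-45],"roll":0},{"linear":[0,0,-45],"roll":5.7},{"linear":[0,0,-45],"roll":5.6},{"linear":[20,0,-45],"roll":0},{"linear":[35,1,-20],"roll":0},{"linear":[45,2,0],"roll":0},{"linear":[45,2,0],"roll":0},{"linear":[45,2,0],"roll":0},{"linear":[45,2,0],"roll":0},{"linear":[45,2,0],"roll":0},{"linear":[45,2,0],"roll":0},{"linear":[45,2,0],"roll":0},{"linear":[45,2,0],"roll":0},{"linear":[45,2,0],"roll":0},{"linear":[45,2,0],"roll":0},{"linear":[45,2,0],"roll":0},{"linear":[40,0,0],"roll":0}]' -1 25 && python3 -m creep '[{"linear":[35,0,0],"roll":0},{"linear":[20,0,0],"roll":0},{"linear":[0,0,0],"roll":0}]'; python3 to.py 0.4994 0.3215 0.25 94.9
```

```text
clock: 18.8
tcp_pos: [0.5033, 0.2698, 0.3596]
tcp_rot: [-2.125, -2.314, -0.0]
ft_force: [0.4, 0.0, -0.1]
grip_width: 0.0478
grip_force: 25.0
clock: 19.1
tcp_pos: [0.4983, 0.3254, 0.3588]
tcp_rot: [-2.121, -2.317, 0.002]
ft_force: [0.3, 0.4, -0.9]
grip_width: 0.0473
grip_force: 25.0
tcp [0.4983 0.3254 0.3588] theta 95.1 | d(mm, present axes) [ -3.9   0.8 108.8] roll 0.2 joints [-1.25  0.38  0.87  1.48 -0.29  1.42 -0.29]
```

```bash
python3 -m creep '[{"linear":[-4,0.8,30],"roll":0.2},{"linear":[0,0,40],"roll":0},{"linear":[0,0,25],"roll":0},{"linear":[0,0,0],"roll":0},{"linear":[0,0,0],"roll":0}]'; cp ch.npz ch2.npz; python3 chute.py; python3 - <<'E'
from h import *
z=np.load("w3.npz"); im,W,P=z["im"],z["W"],z["P"]; h=np.load("ch2.npz"); M=np.array([h["up"],h["yy"],h["n"]])
A=(W-h["ce"])@M.T; c=im.astype(int); T=(W-P[:3,3])@P[:3,:3]
b=(abs(A[...,2]-.032)<.004)&(c[...,0]-c[...,2]>25)&(abs(A[...,1])<.05)&(A[...,0]<.1)
r=cv2.minAreaRect((A[b][:,:2]*1000).astype(np.float32)); print("A+C",r,"max x",A[b][:,0].max()); print("tcp in ch2",((P[:3,3]-h["ce"])@M.T).round(4))
t=T[(abs(T[...,2]+.044)<.004)&(abs(T[...,0])<.04)&(abs(T[...,1])<.03)&(c[...,0]-c[...,2]>25)]; print("B top tool",len(t),t.min(0).round(4) if len(t) else 0,t.max(0).round(4) if len(t) else 0)
E
```

```text
clock: 19.6
tcp_pos: [0.5012, 0.317, 0.2657]
tcp_rot: [2.132, 2.307, 0.0]
ft_force: [0.4, -0.2, 0.0]
grip_width: 0.0479
grip_force: 25.0
plane 21639 [0.4945 0.3724 0.1469] tilt 24.98 yaw -85.18
key 903 [-7.58639591e-05 -8.77317414e-03] extent x 0.0008364191606990136 0.06274286759017002 ztop 0.010333703331234845
key line pt world [0.4857 0.3717 0.1469] yaw from key -85.19
blankC rect [array([-63.3,   0.1]), array([66.6, 47.8]), np.float64(0.3)] 4466 uphill end x -0.030064975061235615 upper-end ctr world [0.4887 0.4418 0.1497]
plane height at tcp xy: 0.1729 tcp [0.5012 0.317  0.2657] tcp in chute frame [0.1007 0.0021 0.0841]
held 5462
[[ 0.01   -0.0319 -0.0342]
 [ 0.0106 -0.0016 -0.0099]
 [ 0.0112  0.0298  0.037 ]]
A+C ((24.47669792175293, 0.11334419250488281), (100.08871459960938, 48.18543243408203), 0.08281729370355606) max x 0.07449773507277742
tcp in ch2 [0.1716 0.002  0.0842]
B top tool 2924 [-0.0179 -0.0243 -0.0449] [ 0.0117  0.0237 -0.04  ]
```

```bash
python3 -m creep '[{"linear":[4,-1.4,12],"roll":-0.3},{"linear":[0,0,7],"roll":0},{"linear":[0,0,0],"roll":0}]' && python3 -m creep '[{"linear":[0,0,0],"roll":0},{"linear":[0,0,3],"roll":0},{"linear":[0,0,2],"roll":0},{"linear":[-5,0,-0.5],"roll":0},{"linear":[-5,0,-0.5],"roll":0},{"linear":[-5,0,-0.5],"roll":0},{"linear":[-5,0,-0.5],"roll":0},{"linear":[0,0,0],"roll":0}]' -1 4
cat > held.py <<'E'
from h import *
P=pose(); im,d,W=cloud("wrist"); save("wh.png",im,1.4); h=np.load("ch2.npz"); M=np.array([h["up"],h["yy"],h["n"]])
A=(W-h["ce"])@M.T*1000; c=im.astype(int)
p=((P[:3,3]-h["ce"])@M.T*1000); print("tcp chute",p.round(1),"vert clearance",(p[2]/M[2,2]).round(1), "theta",np.degrees(np.arctan2(P[1,0],P[0,0])).round(2))
for y in [-3,10]:
    m=(abs(A[...,1]-y)<1)&(c[...,0]-c[...,2]>20)&(A[...,2]>3)&(A[...,0]>60); q=A[m]; q=q[np.argsort(q[:,0])]
    print(y,q[::max(1,len(q)//14)].round(0).astype(int).tolist())
E
python3 held.py
```

```text
clock: 19.95
tcp_pos: [0.4981, 0.3224, 0.2447]
tcp_rot: [-2.123, -2.315, 0.002]
ft_force: [0.2, 0.9, -1.1]
grip_width: 0.0478
grip_force: 25.0
clock: 20.75
tcp_pos: [0.5007, 0.301, 0.2428]
tcp_rot: [2.126, 2.313, -0.001]
ft_force: [-0.1, 0.6, 0.1]
grip_width: 0.048
grip_force: 4.0
tcp chute [1.763e+02 1.000e-01 5.680e+01] vert clearance 62.6 theta 94.83
-3 [[61, -3, 31], [74, -3, 30], [136, -2, 32], [151, -3, 50], [160, -3, 62], [168, -3, 73], [175, -3, 82], [181, -2, 90], [195, -3, 148], [196, -3, 149], [199, -3, 166], [199, -4, 166], [200, -3, 168], [200, -3, 168], [208, -2, 87]]
10 [[60, 10, 33], [73, 10, 29], [133, 9, 27], [148, 11, 48], [160, 10, 62], [168, 9, 73], [175, 9, 81], [181, 10, 90], [195, 10, 148], [197, 11, 95], [199, 9, 165], [199, 10, 167], [200, 10, 169], [203, 9, 91], [210, 9, 85]]
```

Tilt has begun in the right direction (plain face at 53° to the plate, was 65°). I'll continue down.

```bash
python3 -m creep '[{"linear":[-4,0,3],"roll":0},{"linear":[-4,0,4],"roll":0},{"linear":[-3,0,4],"roll":0},{"linear":[-3,0,4],"roll":0},{"linear":[-2,0,4],"roll":0},{"linear":[-2,0,4],"roll":0},{"linear":[-2,0,4],"roll":0},{"linear":[0,0,0],"roll":0}]'; python3 held.py
```

```text
clock: 21.6
tcp_pos: [0.5017, 0.282, 0.2147]
tcp_rot: [-2.124, -2.314, 0.002]
ft_force: [0.1, -0.1, -1.2]
grip_width: 0.048
grip_force: 4.0
tcp chute [181.8  -0.4  23.3] vert clearance 25.7 theta 94.9
-3 [[60, -2, 32], [74, -2, 31], [127, -2, 31], [138, -4, 37], [150, -3, 42], [159, -3, 46], [169, -3, 49], [178, -3, 53], [186, -4, 58], [200, -4, 116], [203, -3, 65], [204, -2, 133], [205, -2, 131], [206, -4, 67], [211, -3, 68]]
10 [[61, 9, 32], [72, 9, 31], [74, 9, 7], [133, 10, 35], [146, 10, 39], [156, 10, 44], [166, 10, 49], [175, 10, 54], [183, 10, 55], [190, 9, 60], [202, 10, 64], [204, 10, 64], [205, 10, 65], [206, 10, 134], [211, 10, 68]]
```

```bash
python3 -m creep '[{"linear":[-1,0,4],"roll":0},{"linear":[-1,0,4],"roll":0},{"linear":[-1,0,4],"roll":0},{"linear":[0,0,3],"roll":0},{"linear":[0,0,0],"roll":0}]'; python3 held.py
```

```text
clock: 22.15
tcp_pos: [0.5022, 0.2793, 0.2]
tcp_rot: [-2.124, -2.315, 0.001]
ft_force: [-0.2, -0.5, -1.9]
grip_width: 0.0477
grip_force: 4.0
tcp chute [178.   -0.2   8.8] vert clearance 9.7 theta 94.92
-3 [[60, -4, 32], [72, -2, 32], [74, -3, 25], [128, -2, 34], [140, -4, 36], [150, -2, 38], [160, -2, 39], [168, -2, 39], [175, -4, 42], [182, -4, 44], [197, -3, 101], [200, -2, 118], [201, -3, 118], [202, -4, 47], [208, -3, 49]]
10 [[60, 11, 32], [73, 10, 4], [74, 10, 21], [127, 10, 32], [137, 10, 36], [148, 10, 37], [157, 10, 40], [166, 9, 41], [174, 9, 43], [182, 11, 44], [197, 11, 101], [200, 10, 119], [201, 9, 47], [202, 10, 120], [208, 10, 49]]
```

```bash
python3 -m creep '[{"linear":[0,0,2.5],"roll":0},{"linear":[0,0,0],"roll":0}]' -1 3; python3 -m creep '[{"linear":[0,0,0],"roll":0},{"linear":[0,0,0],"roll":0},{"linear":[0,0,0],"roll":0},{"linear":[0,0,0],"roll":0},{"linear":[0,0,0],"roll":0}]' 0.4; python3 held.py
```

```text
clock: 22.4
tcp_pos: [0.5024, 0.2795, 0.1979]
tcp_rot: [-2.124, -2.315, 0.0]
ft_force: [0.7, 0.2, -0.6]
grip_width: 0.0481
grip_force: 3.0
clock: 22.9
tcp_pos: [0.5025, 0.2794, 0.1982]
tcp_rot: [-2.124, -2.315, -0.0]
ft_force: [-0.2, -0.9, -0.2]
grip_width: 0.0643
grip_force: 0.0
tcp chute [177.2   0.2   7.2] vert clearance 7.9 theta 94.92
-3 [[60, -4, 31], [72, -2, 33], [74, -3, 20], [124, -3, 32], [135, -2, 33], [145, -4, 32], [155, -3, 32], [165, -2, 32], [174, -2, 32], [183, -2, 31], [197, -3, 99], [200, -4, 115], [201, -4, 119], [205, -3, 32], [212, -2, 32]]
10 [[60, 9, 33], [72, 10, 32], [74, 11, 15], [122, 11, 32], [133, 10, 32], [143, 10, 32], [154, 10, 32], [164, 10, 32], [173, 9, 31], [180, 10, 33], [196, 10, 98], [200, 9, 116], [200, 10, 118], [203, 10, 32], [212, 9, 31]]
```

B lies flat on the key at 32 mm, with about a 46 mm gap to A. I'll draw it down the same way.

```bash
python3 -m creep '[{"linear":[0,0,-4],"roll":0},{"linear":[0,0,0],"roll":0},{"linear":[0,0,0],"roll":0},{"linear":[0,0,0],"roll":0},{"linear":[10,0,4.7],"roll":0},{"linear":[10,0,4.7],"roll":0},{"linear":[10,0,4.7],"roll":0},{"linear":[8,0,3.7],"roll":0},{"linear":[4,0,1.9],"roll":0},{"linear":[4,0,1.9],"roll":0},{"linear":[4,0,1.9],"roll":0},{"linear":[2,0,0.9],"roll":0},{"linear":[0,0,0],"roll":0}]' -1 5; python3 -m creep '[{"linear":[0,0,0],"roll":0},{"linear":[0,0,0],"roll":0},{"linear":[0,0,0],"roll":0},{"linear":[0,0,0],"roll":0}]' 0.4; python3 held.py;  python3 -m creep '[{"linear":[0,0,-20],"roll":0},{"linear":[0,0,-40],"roll":0},{"linear":[0,0,-45],"roll":0},{"linear":[-30,0,-30],"roll":0},{"linear":[-40,0,0],"roll":0},{"linear":[-30,0,0],"roll":0},{"linear":[0,0,0],"roll":0}]'; python3 - <<'E'
from h import *
im,d,W=cloud("wrist"); save("fin.png",im,1.4)
h=np.load("ch2.npz"); M=np.array([h["up"],h["yy"],h["n"]]); A=(W-h["ce"])@M.T*1000
c=im.astype(int); m=(abs(A[...,2]-32)<4)&(c[...,0]-c[...,2]>20)&(abs(A[...,1])<40)
print(cv2.minAreaRect(A[m][:,:2].astype(np.float32)))
for lo in range(-120,190,20):
    q=A[m&(A[...,0]>lo)&(A[...,0]<lo+20)]
    if len(q): print(lo,len(q),q[:,1].min().round(1),q[:,1].max().round(1),np.median(q[:,2]).round(1))
E
```

```text
clock: 24.25
tcp_pos: [0.498, 0.3304, 0.177]
tcp_rot: [2.124, 2.313, -0.003]
ft_force: [0.2, -4.0, 0.3]
grip_width: 0.0481
grip_force: 5.0
clock: 24.65
tcp_pos: [0.4979, 0.3315, 0.1777]
tcp_rot: [-2.124, -2.315, -0.0]
ft_force: [0.4, 0.4, -0.6]
grip_width: 0.064
grip_force: 0.0
tcp chute [ 1.211e+02 -1.000e-01  1.060e+01] vert clearance 11.7 theta 94.94
-3 [[60, -2, 32], [69, -2, 32], [77, -3, 32], [86, -2, 32], [95, -2, 32], [103, -4, 32], [112, -3, 32], [119, -4, 33], [126, -3, 32], [140, -4, 101], [143, -3, 120], [144, -3, 120], [145, -3, 121], [148, -2, 32], [156, -3, 32]]
10 [[60, 9, 32], [69, 10, 33], [78, 11, 32], [86, 11, 31], [94, 9, 32], [103, 10, 32], [111, 11, 32], [117, 10, 32], [125, 11, 31], [140, 10, 101], [143, 11, 119], [144, 10, 123], [144, 10, 123], [148, 9, 32], [156, 9, 32]]
clock: 25.4
tcp_pos: [0.5076, 0.2263, 0.3139]
tcp_rot: [2.132, 2.307, 0.002]
ft_force: [-0.4, 0.1, 0.5]
grip_width: 0.0645
grip_force: 0.0
((123.21356964111328, -0.5506954193115234), (48.192909240722656, 102.59176635742188), 89.98666381835938)
60 362 -24.1 23.6 32.0
80 1276 -24.0 23.3 32.1
100 1320 -24.6 23.4 32.1
120 1376 -24.5 23.4 32.1
140 1413 -24.2 23.5 32.1
160 1142 -23.9 23.5 32.0
```

View pics/fin.png

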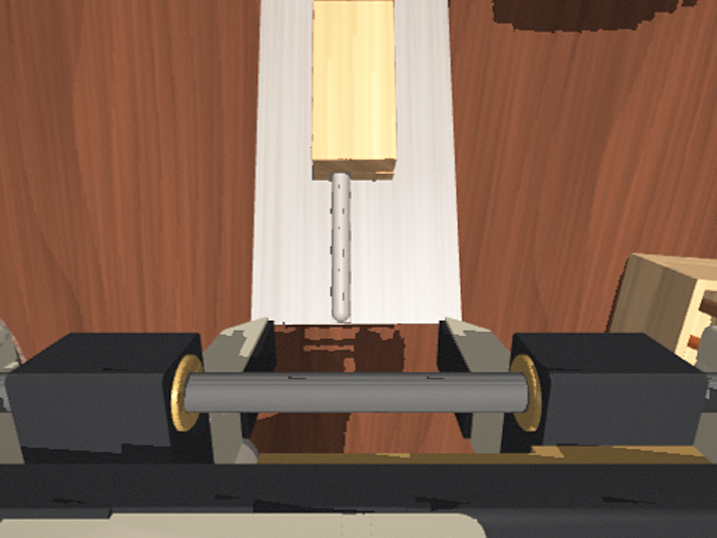

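The upper end of B is at 174.5 mm, exactly where a gap-free stack puts it. One seam check from above, without viewing a picture.

```bash
python3 -m creep '[{"linear":[40,0,0],"roll":0},{"linear":[45,0,0],"roll":0},{"linear":[45,0,0],"roll":0},{"linear":[45,0,0],"roll":0},{"linear":[0,0,0],"roll":0},{"linear":[0,0,0],"roll":0}]'; python3 - <<'E'
from h import *
im,d,W=cloud("wrist")
h=np.load("ch2.npz"); M=np.array([h["up"],h["yy"],h["n"]]); A=(W-h["ce"])@M.T*1000
g=im.astype(int).sum(2)
m=(abs(A[...,1])<18)&(A[...,0]>-140)&(A[...,0]<180)&(A[...,2]<45)&(A[...,2]>-5)
x=A[m]; gg=g[m]
print("low pts",[q.round(1).tolist() for q in x[(x[:,2]<27)][:10]], "n",len(x), x[:,0].min(),x[:,0].max())
for lo in np.arange(-36,-14,1.5).tolist()+np.arange(66,84,1.5).tolist():
    k=(x[:,0]>=lo)&(x[:,0]<lo+1.5)
    if k.any(): print(lo,k.sum(),gg[k].mean().round(),gg[k].min(),x[k,2].min().round(1))
E
```

```text
clock: 26.05
tcp_pos: [0.4905, 0.4082, 0.3116]
tcp_rot: [2.119, 2.319, -0.002]
ft_force: [0.2, -0.8, 0.2]
grip_width: 0.0643
grip_force: 0.0
low pts [[179.8, -13.2, 7.7], [179.6, -12.2, 8.7], [179.1, -11.1, 10.8], [179.4, -10.1, 9.8], [179.2, -9.1, 10.5], [179.2, -8.1, 10.3], [179.2, -7.1, 10.5], [179.5, -6.1, 9.3], [179.6, -5.1, 8.4], [179.7, -4.1, 8.3]] n 9698 -136.88769554159015 179.84748282152273
-36.0 38 667.0 645 30.5
-34.5 44 669.0 643 29.4
-33.0 49 666.0 644 30.7
-31.5 46 667.0 645 30.6
-30.0 56 671.0 645 30.1
-28.5 44 653.0 426 29.9
-27.0 49 573.0 347 30.2
-25.5 53 662.0 554 30.8
-24.0 42 659.0 635 29.8
-22.5 48 660.0 637 30.3
-21.0 50 659.0 639 29.9
-19.5 40 659.0 637 30.8
-18.0 54 662.0 638 30.3
-16.5 50 660.0 637 30.7
-15.0 45 659.0 639 30.5
66.0 49 680.0 655 30.6
67.5 60 678.0 658 30.2
69.0 55 681.0 660 30.5
70.5 55 680.0 656 30.8
72.0 65 614.0 367 29.8
73.5 44 615.0 373 30.1
75.0 66 674.0 649 30.5
76.5 45 668.0 647 30.6
78.0 65 672.0 647 30.5
79.5 46 669.0 647 31.2
81.0 72 670.0 647 30.4
82.5 38 670.0 647 30.8
```

Both seams are thin lines with no drop in depth, all three blanks are at the same 32 mm level, and the arm is clear. Handing in.

```bash
python3 -c "
from plant import job; print(job.finish_job())"
```

```text
the job is handed in; nothing more can be done
None
```

Both loose blanks are loaded groove down over the key rail behind the first. By the wrist camera's depth readings the three lie flat, end to end without gaps. The job was handed in at about 26 s, and no verdict came back.

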